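# Turn a stamp seal over in its hinged case

## Task

Stand the stamp seal, knob up, in the open hinged case, close the lid fully, and then turn the whole closed case over so that it lies lid down in the middle of the grey photographing plate, with the seal inside and its engraved underside facing up to the clear window. Keep the lid shut while turning and set the case down gently, never letting it topple; leave the other finds and the tools where they are.

Things in the scene. Friction and masses are not known exactly. Their poses are not given: they have to be found in the camera images.
- seal: Fired-clay stamp seal, about 35 g, loose on the table: a round disc 30 mm across, 9 mm thick, a cone shoulder to 13 mm height, then a plain round knob 16 mm across up to 30 mm height; it starts knob up. Origin: centre of the disc's flat engraved underside, z along the knob. Two other clay finds stand near it.
- case: Grey plastic clamshell case lying loose, base flat on the table, lid open. Closed it is a plain box 56 (x) by 60 (y) by 40 (z) mm with flush sides and no latch; base 18 mm high, about 200 g, its floor a clear window; walls and floors 3 mm. Origin: centre of the base's underside, z up out of the base. Hinge along y at x = +28, z = 18 mm; x starts pointing roughly to the robot's left.
- case_lid (a joint): Hinge angle of the lid, rad: 0 shut (hard stop), 2.0 fully open; starts at 1.65 to 1.95, leaning back past upright. The hinge is stiff (0.03 N m of friction): the lid stays where it is put and must be pushed shut; pushed low down, near the hinge, the whole case slides instead. The lid is a tray 22 mm deep, about 60 g.
- case_hinge (a point): Middle of the hinge line, on the base (x = +28 mm, z = 18 mm in the case's frame).
- case_middle (a point): Centre of the closed case, 20 mm above the base's underside. The room inside the closed case is 50 x 54 x 34 mm. Closed, the case stands steadily on its opening side (x = -28 mm), a 60 x 40 mm footing, hinge uppermost.
- lid_edge (a point): On the lid: middle of the outer edge farthest from the hinge, on the lid's outer face, 56 mm along the lid from the hinge and 22 mm out.
- plate: Grey photographing plate fixed on the table, 160 x 160 mm, 8 mm thick, flat. Origin: centre of its underside.
- plate_top (a point): Centre of the plate's upper face.
- counter: Flat clay disc, 40 mm across, 10 mm high: leave alone. Origin at its underside's centre.
- weight: Double-cone clay weight, 36 mm across, 26 mm high: leave alone. Origin at its underside's centre.
- brush: Brush 170 mm long lying beyond the plate: leave alone.
- calliper: Steel calliper 190 mm long, lying flat beyond the case: leave alone.
- jar: Glass jar 56 mm across, 75 mm high, at the far right: leave alone.
- tub: White open plastic tub, 130 x 170 x 75 mm, at the far left: leave alone.
- sherd: Flat clay sherd about 60 mm long and 9 mm thick, lying beyond the plate: leave alone.
There are look-alikes about, which are no part of the job. Several things have the shape of the plate; the one meant has the colours described above.

How it is judged:
By the outcome, as a careful person would: the job done as asked, in the order asked, and still so for the second after the job is handed in, with the robot touching nothing.
It also fails if it takes over 72 s, if anything falls off the work surface, if the arm or the gripper's body presses on something with over 40 N, if the wrist force passes 120 N, or if a joint passes its speed limit or range.

## Robot

A 6-joint arm with a two-finger parallel gripper is mounted at the origin on the work surface. World frame = base frame: x ahead of the robot, y to its left, z up, the work surface at z = 0. Lengths are in m, angles in rad, forces in N, time in s.
With the tool pointing down it reaches from about 0.3 to 0.775 m from the base axis. Payload 14.6 kg.
Tool frame: the origin (TCP) lies at the very end of the fingers, on their centre line; the grasp point (between the pads) lies 19 mm behind it; z points along the fingers, y is the line along which they close (so a half turn about z gives the same grasp; the last joint's range is limited). The gripper opens to 94 mm and grips with 3 to 60 N. Pads are 16 mm wide; open, the fingers measure 119 mm over their backs; the gripper's body (75 mm by 177 mm) begins 78 mm behind the grasp point.
Start: joints at [-1.291, 0.3, 1.521, -0, 1.321, -0.067], TCP at [0.187, -0.517, 0.205] pointing down, gripper open.
Joint ranges: [-3.03, 3.03], [-0.79, 2.21], [0.23, 2.52], [-1.04, 4.18], [0, 3.07], [-2.55, 2.55]. Speed limits (rad/s): [2.22, 2.22, 2.57, 3.14, 3.14, 3.14].

## Interface

Orientations are given as [roll, pitch, yaw] about the fixed x, y, z axes, in that order (R = Rz(yaw) Ry(pitch) Rx(roll)).
In Python, from station import ctrl gives the robot as it stands.
- The arm moves only by the tool move_arm, never from a script. Its argument "increments" is a list of rows, each a list of 7 numbers: the opening, from 0 (shut) to 1 (fully open), then the shift along the tool's x, y, z in units of 50 mm (1.0 is 50 mm), then the turn, a rotation vector about the tool's x, y, z in rad. In form: [[claw, tx, ty, tz, rx, ry, rz], ...]. A call has 1 to 20 rows; each row shifts and turns the commanded pose from where the row before left it, along the tool's axes as they then stand; what a row does not reach is not made up. A row lasts 1/10 s, in which the tool goes at most 50 mm and 8.59 degrees, less where a joint would pass 70% of its speed; a pose out of reach is approached as far as the arm can. A call is refused whole if a number of a shift passes 1 or a number of a turn 0.15, either way. A call with a gripper value outside its range is refused whole. The fingers move at their own pace and stop on an object; "force" is the grip in N (left out, the last holds). Time passes only in rows, so rows that do not move let the fingers close. It gives the time, the measured TCP pose, the force, the opening and the grip force at its end, in the units of the state.
- ctrl.get_obs(): the state, without advancing time (a new reading comes with each control period).
- ctrl.camera(name): name is "scene" or "top"; returns a dict with "color" (400x640x3 uint8, blue, green, red), "K" (3x3 intrinsics, pixels), "distortion" ([k1, k2, p1, p2, k3] as OpenCV has them; the pictures are not rectified), "pose" (4x4, takes a point from camera to world coordinates). Camera axes: x right, y down, z forward; pixel columns grow to the right and rows downward; lengths in m; the calibration is good to about 2 mm. A picture is of the moment at which its call begins. There is no depth.
- ctrl.hand_in(): hands the job in; it is judged then, once.
Trained networks look in a picture, given as the dict that the camera call returned (one of the last four; its "shot" number tells which), for a name from the list of things; names that differ only in an ending like _2 or _b are one class to them, and where a whole thing is asked for, a point or a joint stands for the part that bears it (a point fixed in the world has none). Each returns a list of dicts, best first, with "conf" (0 to 1); they miss things now and then, are a little off and sometimes report something else, mostly with a low value. They report only what shows in the picture. A call takes as long as a camera call. They do not tell look-alikes from the thing itself.
- ctrl.cut_out(name, picture): "mask" (400x640 bool, what is visible of it) and "centre" ([row, column] in pixels, amid what is visible of it).
The state is a dict: "time_s": time; "qpos": joint angles; "joint_vel": joint speeds; "tau": joint torques, N m; "ee_pos": TCP position; "eef_rot": TCP orientation; "force": force on the tool from outside, world axes, zero at the start; "moment": the same for the moment, N m; "grip_width": finger opening in m; "grip_force": force on a finger pad.
Only numpy, scipy, OpenCV 4.12 (cv2) and the standard library are available. Lean on these libraries where they do the work, as an engineer would, in place of code of your own. Each camera call takes 0.05 s, during which the arm holds its last target. There are 200 camera calls.

## Working session

There is one attempt and no reset: what is moved stays moved. The work goes in short steps, Python scripts to look and compute and a tool call to move; the robot and the scene stay as the last step left them, time stands still between calls to the robot, and variables do not carry over. Pictures are saved under pics/ and viewed, at most 10 in all, crops included, and the job is handed in when it is done.

Besides the shell and the picture viewer there is one more tool, called after ">>>" as a command line: name --pt "numbers of a row" for each row, then --argument value for the rest. move_arm: Moves the arm, as the interface text tells. Its arguments: {"type":"object","properties":{"increments":{"type":"array","items":{"type":"array","items":{"type":"number"}}},"force":{"type":"number"}},"required":["increments"]}

```bash
mkdir -p pics
python3 - <<'E'
from station import ctrl
import cv2,numpy as np
o=ctrl.get_obs();print({k:np.round(v,3).tolist() for k,v in o.items()})
for n in("top","scene"):
    p=ctrl.camera(n);cv2.imwrite(f"pics/{n}1.png",p["color"])
    print(n,np.round(p["K"],1).tolist(),p["distortion"],np.round(p["pose"],3).tolist())
    for k in("seal","case","case_lid","plate","counter","weight"):
        print(k,[(np.round(d["centre"],1).tolist(),round(float(d["conf"]),2),int(d["mask"].sum())) for d in ctrl.cut_out(k,p)])
E
```

```text
{'time_s': 0.0, 'qpos': [-1.291, 0.3, 1.522, -0.0, 1.321, -0.067], 'joint_vel': [0.001, -0.001, -0.002, -0.0, 0.0, 0.001], 'tau': [-0.001, -53.181, -35.274, 0.071, 0.024, -0.0], 'ee_pos': [0.187, -0.517, 0.205], 'eef_rot': [-3.14, -0.0, 0.347], 'force': [-0.71, -0.094, -0.254], 'moment': [0.014, 0.027, -0.006], 'grip_force': 0.0, 'grip_width': 0.094}
top [[430.0, 0.0, 324.5], [0.0, 430.0, 201.0], [0.0, 0.0, 1.0]] [-0.00921219  0.          0.          0.          0.        ] [[0.016, -0.985, 0.17, 0.37], [-1.0, -0.012, 0.025, -0.025], [-0.023, -0.171, -0.985, 1.095], [0.0, 0.0, 0.0, 1.0]]
seal [([250.8, 321.7], 0.66, 109)]
case [([217.0, 249.5], 0.78, 1056), ([121.6, 303.5], 0.62, 621)]
case_lid [([220.7, 237.5], 0.87, 497)]
plate [([219.9, 393.3], 0.68, 3940), ([296.6, 257.2], 0.6, 4170)]
counter [([168.0, 327.0], 0.76, 186), ([215.1, 248.1], 0.24, 995)]
weight [([198.0, 329.9], 0.45, 133)]
scene [[394.3, 0.0, 324.4], [0.0, 394.3, 198.3], [0.0, 0.0, 1.0]] [-0.05903033  0.          0.          0.          0.        ] [[0.739, 0.564, -0.369, 0.925], [0.674, -0.617, 0.407, -0.405], [0.001, -0.549, -0.836, 0.9], [0.0, 0.0, 0.0, 1.0]]
seal [([244.4, 268.0], 0.73, 3727), ([185.4, 293.1], 0.4, 115)]
case [([155.3, 356.6], 0.76, 878)]
case_lid [([146.6, 364.6], 0.92, 453)]
plate [([247.6, 267.5], 0.59, 3770), ([133.6, 302.5], 0.58, 2086)]
counter [([236.1, 351.9], 0.64, 180)]
weight [([216.8, 327.6], 0.54, 103)]
```

View pics/top1.png

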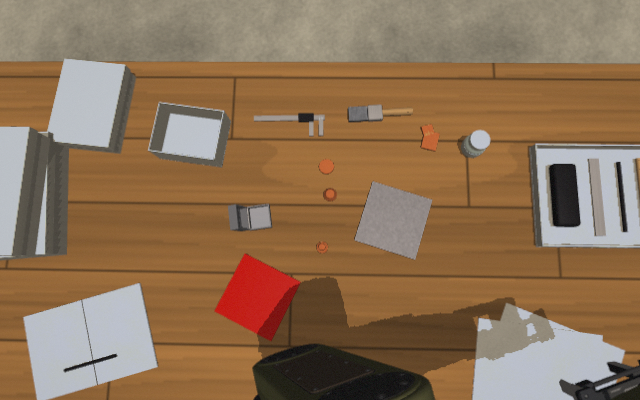

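View pics/scene1.png

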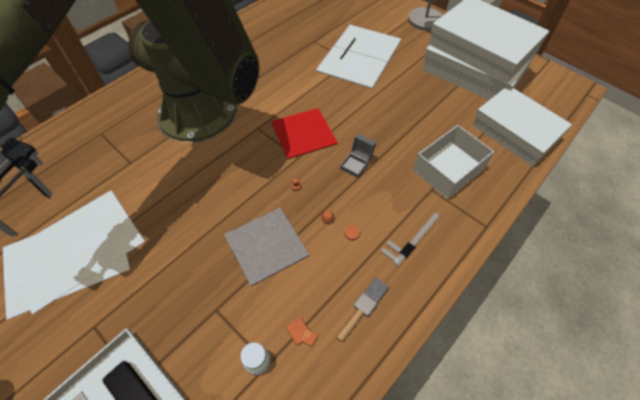

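```bash
cat > h.py <<'E'
from station import ctrl
import cv2,numpy as np
from scipy.optimize import minimize
from scipy.spatial.transform import Rotation as R
S=8
def proj(P,c):
    T=np.linalg.inv(c["pose"]);rv=cv2.Rodrigues(T[:3,:3])[0]
    return cv2.projectPoints(np.float64(P),rv,T[:3,3],c["K"],np.array(c["distortion"]))[0][:,0]
def box(x0,x1,y0,y1,z0,z1): return np.array([[x,y,z] for x in(x0,x1) for y in(y0,y1) for z in(z0,z1)])/1e3
def ring(*rz): return np.array([[r*np.cos(a),r*np.sin(a),z] for r,z in rz for a in np.linspace(0,6.283,24)])/1e3
def parts(name,p):
    if name=="seal": q=[ring((15,0),(15,9)),ring((15,9),(8,13)),ring((8,13),(8,30))]
    elif name=="weight": q=[ring((18,13)),ring((18,13),(9,0),(9,26))]
    elif name=="counter": q=[ring((20,0),(20,10))]
    elif name=="plate": q=[box(-80,80,-80,80,0,8)]
    else:
        b=box(-28,28,-30,30,0,18); l=box(-28,28,-30,30,18,40)
        h=np.array([.028,0,.018]); l=(l-h)@R.from_euler('y',p[3]).as_matrix().T+h
        q=[b,l]
    z=R.from_euler('z',p[2]).as_matrix()
    return [x@z.T+[p[0],p[1],0] for x in q]
def sil(name,p,c,r0,c0,h,w):
    m=np.zeros((h*S,w*S),np.uint8)
    for x in parts(name,p):
        u=(proj(x,c)-[c0-.5,r0-.5])*S
        cv2.fillConvexPoly(m,cv2.convexHull(np.round(u).astype(np.int32)),1)
    return cv2.resize(m.astype(np.float32),(w,h),interpolation=cv2.INTER_AREA)
def fit(name,p0,views,free,steps):
    W=[]
    for c,m in views:
        r,k=np.where(m);r0,c0=max(r.min()-12,0),max(k.min()-12,0);m=m[r0:r.max()+12,c0:k.max()+12].astype(np.float32)
        W.append((c,m,r0,c0))
    def f(v):
        p=np.array(p0,float);p[free]=v
        return sum(np.abs(sil(name,p,c,r0,c0,*m.shape)-m).sum()/m.sum() for c,m,r0,c0 in W)
    v0=np.array(p0,float)[free];s=np.vstack([v0]+[v0+np.eye(len(v0))[i]*steps[i] for i in range(len(v0))])
    o=minimize(f,v0,method="Nelder-Mead",options=dict(initial_simplex=s,xatol=1e-4,fatol=1e-4,maxiter=400))
    p=np.array(p0,float);p[free]=o.x;return p,o.fun/len(W)
def ground(uv,c,z=0):
    n=cv2.undistortPoints(np.float64([[uv]]),c["K"],np.array(c["distortion"]))[0,0]
    d=c["pose"][:3,:3]@[n[0],n[1],1];o=c["pose"][:3,3];return o+d*(z-o[2])/d[2]
E
python3 - <<'E'
from h import *
T=ctrl.camera("top");C=ctrl.camera("scene")
def near(n,c,rc):
    L=[d for d in ctrl.cut_out(n,c) if np.hypot(*(np.array(d["centre"])-rc))<12]
    return L[0]["mask"] if L else None
q={"seal":((250,322),(185,295)),"plate":((220,393),(247,267)),"case":((217,250),(155,357)),"counter":((168,327),(236,352)),"weight":((198,330),(217,328))}
for n,(a,b) in q.items():
    g=ground((a[1],a[0]),T,.01)
    V=[(T,near(n,T,a)),(C,near(n,C,b))];V=[v for v in V if v[1] is not None and v[1].sum()<4500]
    if n=="case": 
        best=[]
        for y in(1.2,1.5,1.8):
            best.append(fit(n,[g[0],g[1],y,1.8],V,[0,1,2,3],[.01,.01,.15,-.15]))
        print(n,[(np.round(p,4).tolist(),round(e,3)) for p,e in best]); 
        p=min(best,key=lambda t:t[1])[0]
        for v in V: print(fit(n,p,[v],[0,1,2,3],[.01,.01,.15,-.15]))
    else:
        fr=[0,1,2] if n=="plate" else [0,1];st=[.01,.01,.2][:len(fr)]
        print(n,len(V),fit(n,[g[0],g[1],-.3 if n=="plate" else 0],V,fr,st))
        for v in V: print('  ',fit(n,[g[0],g[1],-.3 if n=="plate" else 0],[v],fr,st))
a=cv2.resize(T["color"][180:270,215:345],None,fx=6,fy=6,interpolation=cv2.INTER_CUBIC)[:,:780]
b=cv2.resize(C["color"][130:250,275:385],None,fx=5,fy=5,interpolation=cv2.INTER_CUBIC)
cv2.imwrite("pics/crA.png",a);cv2.imwrite("pics/crB.png",b)
E
```

```text
seal 1 (array([0.44096094, 0.00877741, 0.        ]), np.float64(0.15283203125))
   (array([0.44096094, 0.00877741, 0.        ]), np.float64(0.15283203125))
plate 1 (array([ 0.51182627, -0.17256654, -0.30709632]), np.float64(0.04257405549287796))
   (array([ 0.51182627, -0.17256654, -0.30709632]), np.float64(0.04257405549287796))
case [([0.5147, 0.1709, 1.7202, 1.854], np.float64(0.072)), ([0.5142, 0.1704, 1.7214, 1.8584], np.float64(0.071)), ([0.5144, 0.1705, 1.7201, 1.857], np.float64(0.071))]
(array([0.51384536, 0.1704656 , 1.73513189, 1.84763136]), np.float64(0.05352524667978287))
(array([0.51562048, 0.17103757, 1.7090753 , 1.79229532]), np.float64(0.07130885124206543))
counter 2 (array([0.6505714 , 0.00098919, 0.        ]), np.float64(0.1584763526916504))
   (array([ 6.49137797e-01, -1.47248039e-04,  0.00000000e+00]), np.float64(0.24579326808452606))
   (array([0.65076823, 0.00129655, 0.        ]), np.float64(0.06428109109401703))
weight 2 (array([ 0.57481934, -0.00976942,  0.        ]), np.float64(0.15579861402511597))
   (array([ 0.57414351, -0.00978544,  0.        ]), np.float64(0.06750000268220901))
   (array([ 0.57649981, -0.00973901,  0.        ]), np.float64(0.19646990299224854))
```

View pics/crA.png

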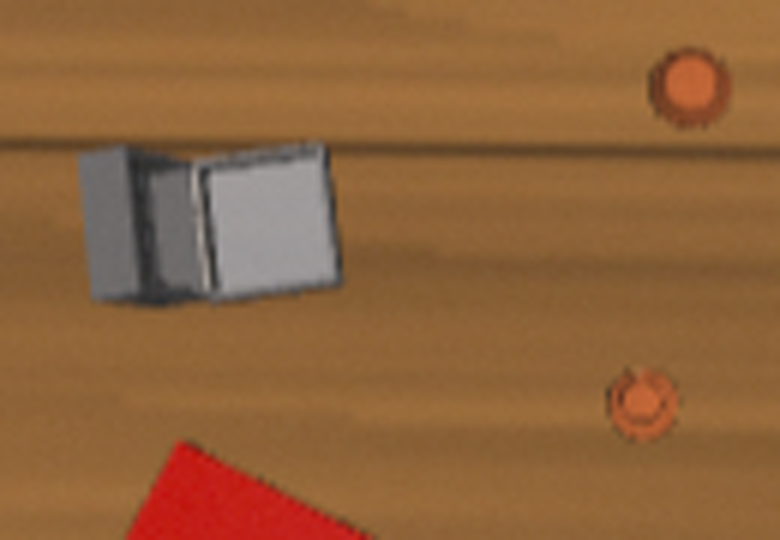

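View pics/crB.png

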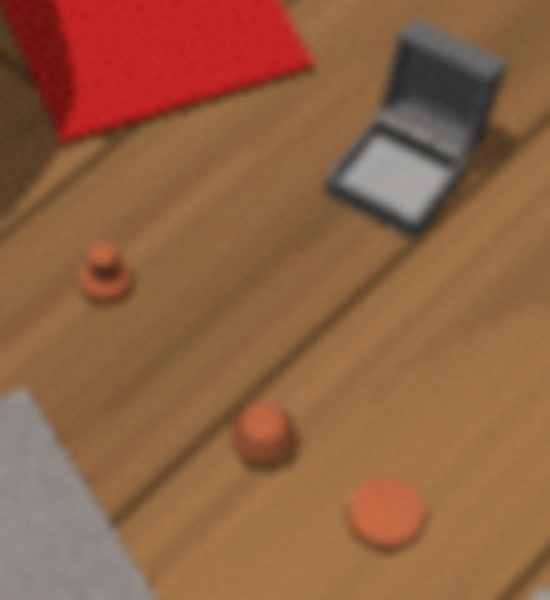

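In the top view the round clay things are the seal at (322,247), which has a small knob on a disc, the weight at (330,195), and the flat counter at (327,167). The crops confirm the seal. It also appears in the scene view at (295,186).

The plates are grey at (393,220) and red at (257,297), and I'll use the grey one. The case is at (250,217) with its lid leaning left. A tub at (303,121) is not the case.

```bash
cat >> h.py <<'E'
def cmask(c,rc,n=14):
    r,k=rc;w=c["color"].astype(int)[r-n:r+n,k-n:k+n];hsv=cv2.cvtColor(c["color"],cv2.COLOR_BGR2HSV)[r-n:r+n,k-n:k+n].astype(int)
    m=np.zeros(c["color"].shape[:2],bool)
    q=((hsv[...,0]<=10)&(hsv[...,1]>130)).astype(np.uint8)
    nl,L,st,ce=cv2.connectedComponentsWithStats(q)
    if nl<2:return None
    i=1+np.argmax(st[1:,4]);m[r-n:r+n,k-n:k+n]=L==i;return m
def rows(dp,yaw,n):
    """per-row tool shift (units of 50 mm) for world shift dp, tool down"""
    x=np.array([np.cos(yaw),np.sin(yaw)]);y=np.array([np.sin(yaw),-np.cos(yaw)])
    return np.round(np.array([dp[:2]@x,dp[:2]@y,-dp[2]])/n/.05,4)
E
python3 - <<'E'
from h import *
T=ctrl.camera("top");C=ctrl.camera("scene")
print(ground((321.7,247.2),T,.009),ground((295.6,186),C,.0045))
V=[(T,cmask(T,(247,322))),(C,cmask(C,(185,295)))]
print([v[1].sum() for v in V])
for v in [V]+[[a] for a in V]: print(fit("seal",[.445,.007,0],v,[0,1],[.006,.006]))
V=[]
for c,rc in((T,(220,393)),(C,(247,267))):
    L=[d for n in("plate","seal") for d in ctrl.cut_out(n,c) if np.hypot(*(np.array(d["centre"])-rc))<12 and d["mask"].sum()>3000]
    if L: V.append((c,L[0]["mask"]))
for v in [V]+[[a] for a in V]: print(fit("plate",[.511,-.172,-.3],v,[0,1,2],[.006,.006,.1]))
E
```

```text
[0.43969908 0.00795929 0.009     ] [0.44232798 0.0068686  0.0045    ]
[np.int64(79), np.int64(78)]
(array([0.44014202, 0.00802543, 0.        ]), np.float64(0.4226788282394409))
(array([0.44105003, 0.00845337, 0.        ]), np.float64(0.44778481125831604))
(array([0.43946037, 0.01024142, 0.        ]), np.float64(0.3912259638309479))
(array([ 0.51317823, -0.1728053 , -0.30004819]), np.float64(0.031748197972774506))
(array([ 0.51200387, -0.17294622, -0.28873154]), np.float64(0.03846309706568718))
(array([ 0.51368264, -0.17305355, -0.29845792]), np.float64(0.022036345675587654))
```

>>> move_arm --pt "0.4 0 0 0 0 0 -0.115" --pt "0.4 0 0 0 0 0 -0.115" --pt "0.4 0 0 0 0 0 -0.115" --pt "0.4 0 0 0 0 0 -0.115" --pt "0.4 0 0 0 0 0 -0.115" --pt "0.4 0 0 0 0 0 -0.115" --pt "0.4 0 0 0 0 0 -0.115" --pt "0.4 0 0 0 0 0 -0.115" --pt "0.4 0 0 0 0 0 -0.115" --pt "0.4 0 0 0 0 0 -0.115" --pt "0.4 0 0 0 0 0 -0.115" --pt "0.4 0 0 0 0 0 -0.108" --force 10

```text
time_s: 2.8
ee_pos: [0.1869, -0.5172, 0.2054]
eef_rot: [-3.142, -0.0, 1.725]
force: [-0.5, 0.2, 0.7]
grip_width: 0.0378
grip_force: 0.0
```

>>> move_arm --pt "0.4 0.3 0.205 0.065 0 0 0" --pt "0.4 0.602 0.411 0.131 0 0 0" --pt "0.4 0.602 0.411 0.131 0 0 0" --pt "0.4 0.602 0.411 0.131 0 0 0" --pt "0.4 0.602 0.411 0.131 0 0 0" --pt "0.4 0.602 0.411 0.131 0 0 0" --pt "0.4 0.602 0.411 0.131 0 0 0" --pt "0.4 0.602 0.411 0.131 0 0 0" --pt "0.4 0.602 0.411 0.131 0 0 0" --pt "0.4 0.602 0.411 0.131 0 0 0" --pt "0.4 0.602 0.411 0.131 0 0 0" --pt "0.4 0.602 0.411 0.131 0 0 0" --pt "0.4 0.602 0.411 0.131 0 0 0" --pt "0.4 0.602 0.411 0.131 0 0 0" --pt "0.4 0.602 0.411 0.131 0 0 0" --pt "0.4 0.602 0.411 0.131 0 0 0" --pt "0.4 0.3 0.205 0.065 0 0 0" --pt "0.4 0 0 0 0 0 0"

```text
time_s: 4.6
ee_pos: [0.4409, 0.0092, 0.1003]
eef_rot: [-3.141, -0.0, 1.722]
force: [-0.2, 0.7, -0.1]
grip_width: 0.0378
grip_force: 0.0
```

Run:
```python
from h import *
o=ctrl.get_obs();print({k:np.round(o[k],4).tolist() for k in("time_s","qpos","ee_pos","eef_rot","force")})
y=o["eef_rot"][2]
print(rows(np.array([.4405,.008,.0145])-o["ee_pos"],y,1))
```

```text
{'time_s': 4.6, 'qpos': [-0.0622, 0.1856, 1.9308, 0.0001, 1.0258, -0.2139], 'ee_pos': [0.4409, 0.0092, 0.1003], 'eef_rot': [-3.141, -0.0002, 1.7224], 'force': [-0.2016, 0.6859, -0.1251]}
[-0.0231 -0.0109  1.7158]
```

>>> move_arm --pt "0.4 -0.012 -0.006 0.22 0 0 0" --pt "0.4 -0.012 -0.006 0.3 0 0 0" --pt "0.4 0 0 0.3 0 0 0" --pt "0.4 0 0 0.3 0 0 0" --pt "0.4 0 0 0.3 0 0 0" --pt "0.4 0 0 0.2 0 0 0" --pt "0.4 0 0 0.09 0 0 0" --pt "0 0 0 0 0 0 0" --pt "0 0 0 0 0 0 0" --pt "0 0 0 0 0 0 0" --pt "0 0 0 0 0 0 0" --pt "0 0 0 0 0 0 0" --pt "0 0 0 0 0 0 0" --pt "0 0 0 0 0 0 0" --force 10

```text
time_s: 6.0
ee_pos: [0.4405, 0.0064, 0.0157]
eef_rot: [3.141, 0.0, 1.72]
force: [-0.7, -1.2, 7.4]
grip_width: 0.0156
grip_force: 10.0
```

>>> move_arm --pt "0 0 0 -0.2 0 0 0" --pt "0 0 0 -0.4 0 0 0" --pt "0 0 0 -0.5 0 0 0" --pt "0 0.15 0.1 -0.2 0 0 0" --pt "0 0.36 0.24 0 0 0 0" --pt "0 0.36 0.24 0 0 0 0" --pt "0 0.36 0.24 0 0 0 0" --pt "0 0.36 0.24 0 0 0 0" --pt "0 0.36 0.24 0 0 0 0" --pt "0 0.36 0.24 0 0 0 0" --pt "0 0.36 0.24 0 0 0 0" --pt "0 0.27 0.17 0 0 0 0" --pt "0 0 0 0 0 0 0" --pt "0 0 0 0 0 0 0"

```text
time_s: 7.4
ee_pos: [0.5143, 0.1664, 0.0798]
eef_rot: [-3.141, 0.0, 1.72]
force: [-0.5, -0.3, -0.3]
grip_width: 0.0157
grip_force: 10.0
```

Run:
```python
from h import *
o=ctrl.get_obs();print({k:np.round(o[k],4).tolist() for k in("time_s","qpos","ee_pos","eef_rot","force","grip_width")})
C=ctrl.camera("scene");T=ctrl.camera("top")
a=cv2.resize(C["color"][100:190,310:410],None,fx=4,fy=4,interpolation=cv2.INTER_CUBIC)
b=cv2.resize(T["color"][170:260,210:300],None,fx=4,fy=4,interpolation=cv2.INTER_CUBIC)
cv2.imwrite("pics/p5.png",np.hstack([a,b]))
```

```text
{'time_s': 7.4, 'qpos': [0.2452, 0.4175, 1.6752, -0.0, 1.0497, 0.0956], 'ee_pos': [0.5143, 0.1664, 0.0798], 'eef_rot': [-3.1408, 0.0001, 1.7205], 'force': [-0.5324, -0.2585, -0.3343], 'grip_width': 0.0157}
```

View pics/p5.png

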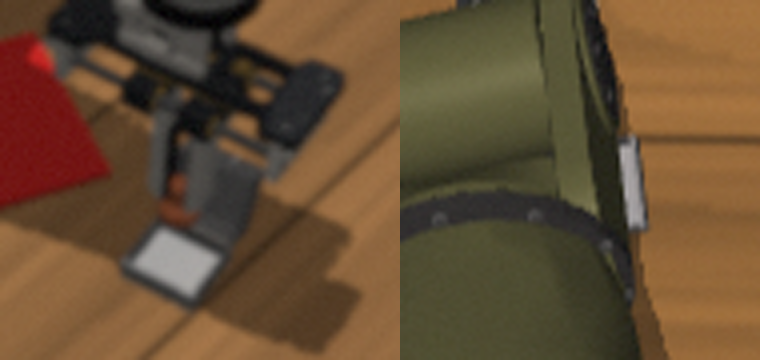

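The scene crop shows the seal upright in the fingers, above the open case, with the lid standing behind it. I'll lower it now.

>>> move_arm --pt "0 0 0 0.15 0 0 0" --pt "0 0 0 0.25 0 0 0" --pt "0 0 0 0.25 0 0 0" --pt "0 0 0 0.2 0 0 0" --pt "0 0 0 0.15 0 0 0" --pt "0 0 0 0.1 0 0 0" --pt "0 0 0 0.05 0 0 0" --pt "0 0 0 0.05 0 0 0" --pt "0 0 0 0 0 0 0" --pt "0 0 0 0 0 0 0"

```text
time_s: 8.5
ee_pos: [0.5149, 0.1663, 0.0205]
eef_rot: [3.141, -0.0, 1.72]
force: [-0.2, -0.1, 0.3]
grip_width: 0.0162
grip_force: 10.0
```

>>> move_arm --pt "0 0 0 0.02 0 0 0" --pt "0 0 0 0.01 0 0 0" --pt "0 0 0 0 0 0 0" --pt "0 0 0 0 0 0 0"

```text
time_s: 8.9
ee_pos: [0.5148, 0.1663, 0.0188]
eef_rot: [3.141, -0.0, 1.72]
force: [-0.7, 0.6, -0.1]
grip_width: 0.0156
grip_force: 10.0
```

>>> move_arm --pt "0.28 0 0 0 0 0 0" --pt "0.28 0 0 0 0 0 0" --pt "0.28 0 0 0 0 0 0" --pt "0.28 0 0 -0.1 0 0 0" --pt "0.28 0 0 -0.3 0 0 0" --pt "0.28 0 0 -0.5 0 0 0" --pt "0.28 0 0 -0.5 0 0 0" --pt "0.0 0 0 -0.3 0 0 0" --pt "0.0 0.32 0 0 0 0 0" --pt "0.0 0.4 0 0 0 0 0" --pt "0.0 0.4 0 0 0 0 0" --pt "0.0 0.4 0 0 0 0 0" --pt "0.0 0.4 0 0 0 0 0" --pt "0.0 0 0 0.3 0 0 0" --pt "0.0 0 0 0.3 0 0 0" --pt "0 0 0 0.22 0 0 0" --pt "0 0 0 0 0 0 0"

```text
time_s: 10.6
ee_pos: [0.4994, 0.2613, 0.0608]
eef_rot: [-3.138, 0.001, 1.72]
force: [0.7, -0.0, 0.3]
grip_width: 0.0003
grip_force: 0.0
```

Run:
```python
from h import *
C=ctrl.camera("scene");T=ctrl.camera("top")
a=cv2.resize(C["color"][100:190,310:410],None,fx=4,fy=4,interpolation=cv2.INTER_CUBIC)
b=cv2.resize(T["color"][170:260,210:300],None,fx=4,fy=4,interpolation=cv2.INTER_CUBIC)
cv2.imwrite("pics/p6.png",np.hstack([a,b]))
```

```text
(no output)
```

View pics/p6.png

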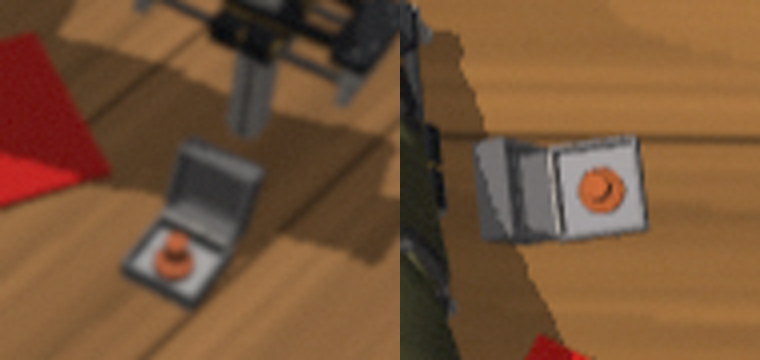

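The seal stands in the case and the lid is still open. I'll push the lid over in an arc now.

>>> move_arm --pt "0 -0.22 0 0 0 0 0" --pt "0 -0.22 0 0 0 0 0" --pt "0 -0.156 0 -0.052 0 0 0" --pt "0 -0.156 0 -0.052 0 0 0" --pt "0 -0.16 0 -0.04 0 0 0" --pt "0 -0.16 0 -0.04 0 0 0" --pt "0 -0.163 0 0.005 0 0 0" --pt "0 -0.163 0 0.005 0 0 0" --pt "0 -0.149 0 0.06 0 0 0" --pt "0 -0.149 0 0.06 0 0 0" --pt "0 -0.125 0 0.102 0 0 0" --pt "0 -0.125 0 0.102 0 0 0" --pt "0 -0.058 0 0.082 0 0 0" --pt "0 -0.058 0 0.082 0 0 0" --pt "0 0 0 0 0 0 0"

```text
time_s: 12.2
ee_pos: [0.5155, 0.159, 0.0463]
eef_rot: [-3.141, 0.0, 1.72]
force: [-0.5, -0.4, 0.4]
grip_width: 0.0005
grip_force: 0.0
```

Run:
```python
from h import *
C=ctrl.camera("scene");T=ctrl.camera("top")
a=cv2.resize(C["color"][100:190,310:410],None,fx=4,fy=4,interpolation=cv2.INTER_CUBIC)
b=cv2.resize(T["color"][170:260,210:300],None,fx=4,fy=4,interpolation=cv2.INTER_CUBIC)
cv2.imwrite("pics/p7.png",np.hstack([a,b]))
```

```text
(no output)
```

View pics/p7.png

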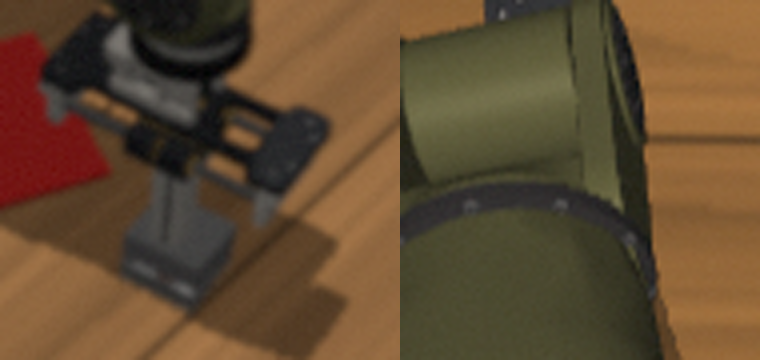

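The lid is nearly down under the fingers. I'll press it shut gently.

>>> move_arm --pt "0 -0.03 0 0.05 0 0 0" --pt "0 0 0 0.04 0 0 0" --pt "0 0 0 0.03 0 0 0" --pt "0 0 0 0.02 0 0 0" --pt "0 0 0 0 0 0 0"

```text
time_s: 12.8
ee_pos: [0.516, 0.1578, 0.0402]
eef_rot: [-3.142, 0.0, 1.72]
force: [-1.8, -1.3, 4.1]
grip_width: 0.0009
grip_force: 1.9
```

>>> move_arm --pt "0 0 0 0.015 0 0 0" --pt "0 0 0 0.015 0 0 0" --pt "0 0 0 0 0 0 0" --pt "0 0 0 -0.3 0 0 0" --pt "0.5 0 0 -0.6 0 0 0" --pt "1 0.2 0 -0.6 0 0 0" --pt "1 0.4 0 -0.6 0 0 0" --pt "1 0.5 0 -0.6 0 0 0" --pt "1 0.5 0 0 0 0 0" --pt "1 0.5 0 0 0 0 0" --pt "1 0.5 0 0 0 0 0"

```text
time_s: 13.9
ee_pos: [0.4964, 0.2874, 0.1736]
eef_rot: [3.141, -0.0, 1.72]
force: [-0.6, 0.0, 0.4]
grip_width: 0.0527
grip_force: 0.0
```

Run:
```python
from h import *
o=ctrl.get_obs();print({k:np.round(o[k],4).tolist() for k in("time_s","qpos","ee_pos","eef_rot","force")})
C=ctrl.camera("scene");T=ctrl.camera("top")
V=[]
for c,rc in((T,(217,258)),(C,(155,353))):
    L=[d for d in ctrl.cut_out("case",c) if np.hypot(*(np.array(d["centre"])-rc))<15]
    print([(d["conf"],d["centre"],d["mask"].sum()) for d in L])
    if L: V.append((c,L[0]["mask"]))
for v in [V]+[[a] for a in V]:
    print(fit("case",[.514,.17,1.72,0],v,[0,1,2],[.006,.006,.1]))
a=cv2.resize(C["color"][100:190,310:410],None,fx=4,fy=4,interpolation=cv2.INTER_CUBIC)
b=cv2.resize(T["color"][170:260,210:300],None,fx=4,fy=4,interpolation=cv2.INTER_CUBIC)
cv2.imwrite("pics/p8.png",np.hstack([a,b]))
```

```text
{'time_s': 13.9, 'qpos': [0.4609, 0.3787, 1.4915, 0.0, 1.271, 0.3118], 'ee_pos': [0.4964, 0.2874, 0.1736], 'eef_rot': [3.1413, -0.0001, 1.7199], 'force': [-0.6232, 0.0237, 0.4063]}
[(0.89, [216.3, 257.6], np.int64(670))]
[(0.58, [164.0, 354.2], np.int64(595))]
(array([0.51502461, 0.17004638, 1.72173122, 0.        ]), np.float64(0.06373041868209839))
(array([0.51436252, 0.17010846, 1.71707825, 0.        ]), np.float64(0.05636660382151604))
(array([0.51601177, 0.16942457, 1.72135149, 0.        ]), np.float64(0.05354516953229904))
```

View pics/p8.png

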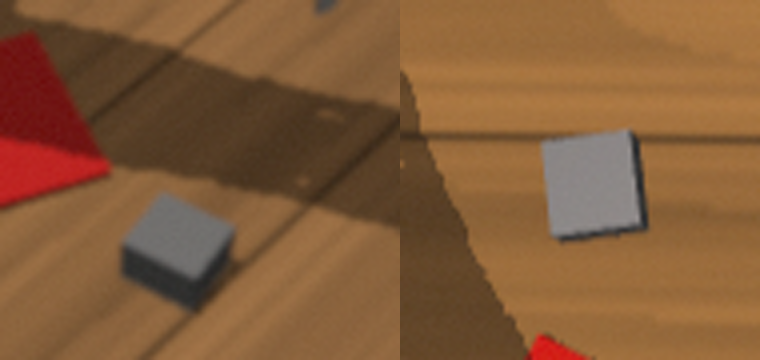

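The case is closed flat at (.515,.170). Next I'll tilt the tool 45° for the first quarter turn.

>>> move_arm --pt "1 0 0 0 0 -0.098 0" --pt "1 0 0 0 0 -0.098 0" --pt "1 0 0 0 0 -0.098 0" --pt "1 0 0 0 0 -0.098 0" --pt "1 0 0 0 0 -0.098 0" --pt "1 0 0 0 0 -0.098 0" --pt "1 0 0 0 0 -0.098 0" --pt "1 0 0 0 0 -0.099 0" --pt "1 0 0 0 0 0 0"

```text
time_s: 15.0
ee_pos: [0.4963, 0.2861, 0.1716]
eef_rot: [-3.137, 0.789, 1.724]
force: [-0.7, 1.1, -0.4]
grip_width: 0.0941
grip_force: 0.0
```

```bash
cat >> h.py <<'E'
def go(tgt,show=True):
    o=ctrl.get_obs();M=R.from_euler('xyz',o["eef_rot"]).as_matrix()
    print({k:np.round(o[k],4).tolist() for k in("time_s","qpos","ee_pos","eef_rot","force","grip_width")})
    print("tool z",np.round(M[:,2],3),"tool y",np.round(M[:,1],3),"shift units",np.round(M.T@(np.array(tgt)-o["ee_pos"])/.05,3))
E
python3 -c "
from h import *
go([.5165,.1602,.0101])"
```

```text
{'time_s': 15.0, 'qpos': [0.7387, 0.6629, 1.2612, -0.6351, 1.699, 0.6636], 'ee_pos': [0.4963, 0.2861, 0.1716], 'eef_rot': [-3.1365, 0.7885, 1.7241], 'force': [-0.6513, 1.0838, -0.4479], 'grip_width': 0.0941}
tool z [ 0.103 -0.702 -0.705] tool y [ 0.989  0.149 -0.004] shift units [0.493 0.036 4.085]
```

>>> move_arm --pt "1 0.25 0.018 0.2 0 0 0" --pt "1 0.243 0.018 0.4 0 0 0" --pt "1 0 0 0.5 0 0 0" --pt "1 0 0 0.5 0 0 0" --pt "1 0 0 0.5 0 0 0" --pt "1 0 0 0.5 0 0 0" --pt "1 0 0 0.5 0 0 0" --pt "1 0 0 0.4 0 0 0" --pt "1 0 0 0.3 0 0 0" --pt "1 0 0 0.185 0 0 0" --pt "1 0 0 0.1 0 0 0" --pt "1 0 0 0 0 0 0" --pt "1 0 0 0 0 0 0"

```text
time_s: 16.3
ee_pos: [0.5176, 0.1616, 0.012]
eef_rot: [3.14, 0.784, 1.719]
force: [-0.9, -0.5, 0.1]
grip_width: 0.0942
grip_force: 0.0
```

```bash
python3 -c "
from h import *
go([.5165,.1602,.0101])"
```

```text
{'time_s': 16.3, 'qpos': [0.5612, 0.757, 1.5344, -0.7338, 1.313, 0.7792], 'ee_pos': [0.5176, 0.1616, 0.012], 'eef_rot': [3.1404, 0.7844, 1.7192], 'force': [-0.8584, -0.5435, 0.1138], 'grip_width': 0.0942}
tool z [ 0.106 -0.698 -0.708] tool y [0.989 0.149 0.001] shift units [ 0.009 -0.025  0.044]
```

>>> move_arm --pt "0.5 0 0 0.02 0 0 0" --pt "0.3 0 0 0 0 0 0" --pt "0.3 0 0 0 0 0 0" --pt "0.3 0 0 0 0 0 0" --pt "0.3 0 0 0 0 0 0" --pt "0.3 0 0 0 0 0 0" --pt "0.3 0 0 0 0 0 0" --pt "0.3 0 0 0 0 0 0" --force 30

```text
time_s: 17.1
ee_pos: [0.5174, 0.1605, 0.0109]
eef_rot: [3.141, 0.785, 1.72]
force: [-1.3, 1.9, 0.9]
grip_width: 0.0595
grip_force: 30.0
```

```bash
python3 -c "
from h import *
go([.5165,.1602,.0101])"
```

```text
{'time_s': 17.1, 'qpos': [0.5598, 0.7581, 1.536, -0.7349, 1.3112, 0.7798], 'ee_pos': [0.5174, 0.1605, 0.0109], 'eef_rot': [3.1415, 0.7849, 1.7198], 'force': [-1.3078, 1.9026, 0.8566], 'grip_width': 0.0595}
tool z [ 0.105 -0.699 -0.707] tool y [0.989 0.149 0.   ] shift units [ 0.01  -0.019  0.014]
```

>>> move_arm --pt "0.3 -0.1 0 -0.1 0 0 0" --pt "0.3 -0.2 0 -0.2 0 0 0" --pt "0.3 -0.2 0 -0.2 0 0 0" --pt "0.3 -0.2 0 -0.2 0 0 0" --pt "0.3 -0.2 0 -0.2 0 0 0" --pt "0.3 -0.2 0 -0.2 0 0 0" --pt "0.3 -0.2 0 -0.2 0 0 0" --pt "0.3 -0.1 0 -0.1 0 0 0" --pt "0.3 0 0 0 0 0.065 0" --pt "0.3 0 0 0 0 0.065 0" --pt "0.3 0 0 0 0 0.065 0" --pt "0.3 0 0 0 0 0.065 0" --pt "0.3 0 0 0 0 0.065 0" --pt "0.3 0 0 0 0 0.065 0" --pt "0.3 0 0 0 0 0.065 0" --pt "0.3 0 0 0 0 0.065 0" --pt "0.3 0 0 0 0 0.065 0" --pt "0.3 0 0 0 0 0.065 0" --pt "0.3 0 0 0 0 0.065 0" --pt "0.3 0 0 0 0 0.07 0"

```text
time_s: 19.1
ee_pos: [0.5173, 0.1603, 0.1101]
eef_rot: [-3.141, -0.002, 1.72]
force: [-0.5, 0.9, -1.9]
grip_width: 0.0596
grip_force: 30.0
```

```bash
python3 -c "
from h import *
go([.513,-.173,.14])
C=ctrl.camera('scene')
a=cv2.resize(C['color'][80:190,290:420],None,fx=6,fy=5,interpolation=cv2.INTER_CUBIC)
cv2.imwrite('pics/p9.png',a)"
```

```text
{'time_s': 19.1, 'qpos': [0.2317, 0.3791, 1.6498, 0.0025, 1.1127, 0.081], 'ee_pos': [0.5173, 0.1603, 0.1101], 'eef_rot': [-3.1415, -0.0023, 1.7204], 'force': [-0.526, 0.8834, -1.8947], 'grip_width': 0.0596}
tool z [-0.     0.002 -1.   ] tool y [ 0.989  0.149 -0.   ] shift units [-6.577 -1.078 -0.613]
```

View pics/p9.png

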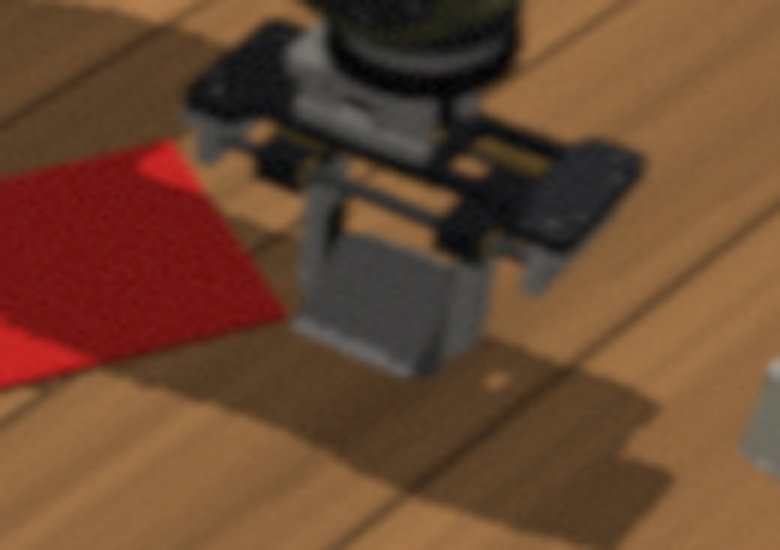

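The case is tilted 45° in the grip with the lid shut. I'll turn it in yaw and carry it over the plate.

>>> move_arm --pt "0.3 0 0 0 0 0 0.05" --pt "0.3 0 0 0 0 0 0.1" --pt "0.3 0 0 0 0 0 0.1" --pt "0.3 0 0 0 0 0 0.1" --pt "0.3 0 0 0 0 0 0.1"

```text
time_s: 19.65
ee_pos: [0.5172, 0.1602, 0.1098]
eef_rot: [-3.142, 0.002, 1.266]
force: [0.4, -0.2, -3.3]
grip_width: 0.0597
grip_force: 30.0
```

>>> move_arm --pt "0.3 -0.15 0.046 0 0 0 0" --pt "0.3 -0.3 0.092 0 0 0 0" --pt "0.3 -0.4 0.1222 0 0 0 0" --pt "0.3 -0.4 0.1222 0 0 0 0" --pt "0.3 -0.4 0.1222 0 0 0 0" --pt "0.3 -0.4 0.1222 0 0 0 0" --pt "0.3 -0.4 0.1222 0 0 0 0" --pt "0.3 -0.4 0.1222 0 0 0 0" --pt "0.3 -0.4 0.1222 0 0 0 0" --pt "0.3 -0.4 0.1222 0 0 0 0" --pt "0.3 -0.4 0.1222 0 0 0 0" --pt "0.3 -0.4 0.1222 0 0 0 0" --pt "0.3 -0.4 0.1222 0 0 0 0" --pt "0.3 -0.4 0.1222 0 0 0 0" --pt "0.3 -0.4 0.1222 0 0 0 0" --pt "0.3 -0.35 0.107 0 0 0 0" --pt "0.3 -0.19 0.058 0 0 0 0"

```text
time_s: 21.35
ee_pos: [0.5153, -0.1654, 0.1098]
eef_rot: [-3.141, 0.001, 1.271]
force: [0.3, -0.1, -3.0]
grip_width: 0.0595
grip_force: 30.0
```

>>> move_arm --pt "0.3 0 0 0 0 0.065 0" --pt "0.3 0 0 0 0 0.065 0" --pt "0.3 0 0 0 0 0.065 0" --pt "0.3 0 0 0 0 0.065 0" --pt "0.3 0 0 0 0 0.065 0" --pt "0.3 0 0 0 0 0.065 0" --pt "0.3 0 0 0 0 0.065 0" --pt "0.3 0 0 0 0 0.065 0" --pt "0.3 0 0 0 0 0.065 0" --pt "0.3 0 0 0 0 0.065 0" --pt "0.3 0 0 0 0 0.065 0" --pt "0.3 0 0 0 0 0.07 0" --pt "0.3 0 0 0 0 0 0" --pt "0.3 0 0 0 0 0 0"

```text
time_s: 22.75
ee_pos: [0.5158, -0.1637, 0.1096]
eef_rot: [3.141, -0.783, 1.27]
force: [0.5, -0.1, -2.0]
grip_width: 0.06
grip_force: 30.0
```

```bash
python3 -c "
from h import *
go([.516,-.1635,.0261])"
```

```text
{'time_s': 22.75, 'qpos': [-0.7093, 0.553, 1.6012, 0.7147, 1.4132, -0.6835], 'ee_pos': [0.5158, -0.1637, 0.1096], 'eef_rot': [3.1413, -0.7828, 1.2702], 'force': [0.5088, -0.1273, -1.9603], 'grip_width': 0.06}
tool z [ 0.209  0.674 -0.709] tool y [ 0.955 -0.296  0.   ] shift units [-1.175  0.003  1.187]
```

>>> move_arm --pt "0.3 -0.1 0 0.1 0 0 0" --pt "0.3 -0.2 0 0.2 0 0 0" --pt "0.3 -0.2 0 0.2 0 0 0" --pt "0.3 -0.2 0 0.2 0 0 0" --pt "0.3 -0.2 0 0.2 0 0 0" --pt "0.3 -0.12 0 0.12 0 0 0" --pt "0.3 -0.06 0 0.06 0 0 0" --pt "0.3 -0.04 0 0.04 0 0 0" --pt "0.3 -0.02 0 0.02 0 0 0" --pt "0.3 0 0 0 0 0 0" --pt "0.3 0 0 0 0 0 0"

```text
time_s: 23.85
ee_pos: [0.5162, -0.1634, 0.0296]
eef_rot: [3.141, -0.785, 1.27]
force: [-0.3, -0.8, -3.1]
grip_width: 0.0595
grip_force: 30.0
```

>>> move_arm --pt "0.3 -0.014 0 0.014 0 0 0" --pt "0.3 -0.014 0 0.014 0 0 0" --pt "0.3 0 0 0 0 0 0" --pt "0.3 0 0 0 0 0 0"

```text
time_s: 24.25
ee_pos: [0.5161, -0.1634, 0.0276]
eef_rot: [3.141, -0.785, 1.27]
force: [-2.2, -1.1, 1.6]
grip_width: 0.0596
grip_force: 30.0
```

>>> move_arm --pt "0.3 -0.01 0 0.01 0 0 0" --pt "0.3 0 0 0 0 0 0" --pt "0.3 0 0 0 0 0 0"

```text
time_s: 24.55
ee_pos: [0.5161, -0.1634, 0.0276]
eef_rot: [3.141, -0.786, 1.271]
force: [-6.0, -1.4, 11.1]
grip_width: 0.0598
grip_force: 30.0
```

>>> move_arm --pt "0.3 0.007 0 -0.007 0 0 0" --pt "0.3 0 0 0 0 0 0" --pt "0.7 0 0 0 0 0 0" --pt "0.8 0 0 0 0 0 0" --pt "1 0 0 0 0 0 0" --pt "1 0 0 0 0 0 0" --pt "1 0 0 0 0 0 0" --pt "1 0 0 -0.2 0 0 0" --pt "1 0 0 -0.4 0 0 0" --pt "1 0 0 -0.5 0 0 0" --pt "1 0 0 -0.5 0 0 0" --pt "1 0 0 -0.5 0 0 0" --pt "1 0 0 -0.5 0 0 0" --pt "1 0 0 -0.4 0 0 0" --pt "1 0 0 0 0 0 0"

```text
time_s: 26.05
ee_pos: [0.4846, -0.2667, 0.1351]
eef_rot: [3.137, -0.783, 1.271]
force: [-0.5, 1.8, 0.2]
grip_width: 0.0936
grip_force: 0.0
```

>>> move_arm --pt "1 0 0 0 0 -0.11 0" --pt "1 0 0 0 0 -0.13 0" --pt "1 0 0 0 0 -0.13 0" --pt "1 0 0 0 0 -0.13 0" --pt "1 0 0 0 0 -0.13 0" --pt "1 0 0 0 0 -0.13 0" --pt "1 0 0 0 0 -0.13 0" --pt "1 0 0 0 0 -0.13 0" --pt "1 0 0 0 0 -0.13 0" --pt "1 0 0 0 0 -0.13 0" --pt "1 0 0 0 0 -0.13 0" --pt "1 0 0 0 0 -0.13 0" --pt "1 0 0 0 0 -0.031 0" --pt "1 0 0 0 0 0 0"

```text
time_s: 27.45
ee_pos: [0.4845, -0.2636, 0.132]
eef_rot: [-3.138, 0.784, 1.274]
force: [-1.2, 0.0, -1.2]
grip_width: 0.0942
grip_force: 0.0
```

```bash
python3 -c "
from h import *
C=ctrl.camera('scene');T=ctrl.camera('top')
a=cv2.resize(C['color'][180:300,210:310],None,fx=4,fy=4,interpolation=cv2.INTER_CUBIC)
b=cv2.resize(T['color'][160:280,345:445],None,fx=4,fy=4,interpolation=cv2.INTER_CUBIC)
cv2.imwrite('pics/p10.png',np.hstack([a,b]))
for n,c in(('s',C),('t',T)):
  L=[d for d in ctrl.cut_out('case',c)];print(n,[(d['conf'],d['centre'],d['mask'].sum()) for d in L][:3])
go([.5135,-.173,.036])"
```

```text
s [(0.83, [243.8, 264.9], np.int64(328)), (0.29, [234.5, 352.3], np.int64(180))]
t []
{'time_s': 27.65, 'qpos': [-0.2186, 0.4662, 1.6714, -0.8416, 1.2334, 0.4727], 'ee_pos': [0.4845, -0.2652, 0.1337], 'eef_rot': [3.1402, 0.7839, 1.2676], 'force': [-0.1117, 0.4352, -0.2674], 'grip_width': 0.0941}
tool z [-0.209 -0.674 -0.708] tool y [ 0.955 -0.298  0.001] shift units [2.749 0.003 0.019]
```

View pics/p10.png

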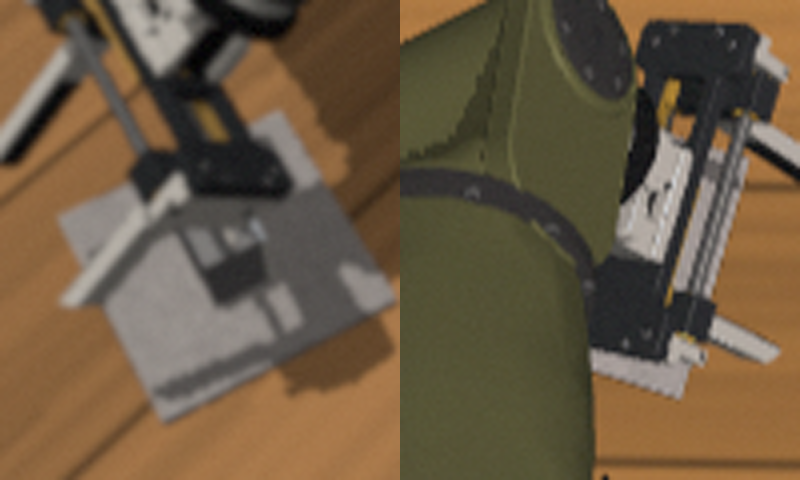

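The case stands upright on the plate, in the middle, with its lid shut. I'll move to the far side for the second grasp.

>>> move_arm --pt "1 0.137 0 -0.127 0 0 0" --pt "1 0.274 0 -0.253 0 0 0" --pt "1 0.274 0 -0.253 0 0 0" --pt "1 0.274 0 -0.253 0 0 0" --pt "1 0.274 0 -0.253 0 0 0" --pt "1 0.274 0 -0.253 0 0 0" --pt "1 0.274 0 -0.253 0 0 0" --pt "1 0.274 0 -0.253 0 0 0" --pt "1 0.274 0 -0.253 0 0 0" --pt "1 0.274 0 -0.253 0 0 0" --pt "1 0.137 0 -0.127 0 0 0" --pt "1 0 0 0 0 0 0" --pt "1 0 0 0 0 0 0"

```text
time_s: 28.95
ee_pos: [0.5398, -0.0868, 0.1256]
eef_rot: [-3.141, 0.786, 1.27]
force: [0.5, -0.1, -0.2]
grip_width: 0.0937
grip_force: 0.0
```

```bash
python3 -c "
from h import *
go([.5105,-.1814,.0276])
T=ctrl.camera('top');C=ctrl.camera('scene')
for n,c in(('s',C),('t',T)):
  print(n,[(round(float(d['conf']),2),d['centre'],d['mask'].sum()) for d in ctrl.cut_out('case',c)][:3])
print(proj([[.5133,-.1724,.037]],C),proj([[.5133,-.1724,.037]],T))"
```

```text
{'time_s': 28.95, 'qpos': [0.0991, 0.5869, 1.5031, -0.7152, 1.4593, 0.6356], 'ee_pos': [0.5398, -0.0868, 0.1256], 'eef_rot': [-3.1413, 0.7861, 1.27], 'force': [0.4511, -0.1031, -0.247], 'grip_width': 0.0937}
tool z [-0.21  -0.676 -0.707] tool y [ 0.955 -0.296 -0.   ] shift units [-1.200e-02  2.000e-03  2.786e+00]
s [(0.74, [235.9, 264.2], np.int64(549)), (0.34, [254.7, 271.3], np.int64(3186))]
t [(0.57, [220.0, 393.8], np.int64(461))]
[[264.12557045 238.37661565]] [[394.82962414 217.67363045]]
```

>>> move_arm --pt "1 -0.012 0 0.2 0 0 0" --pt "1 0 0 0.4 0 0 0" --pt "1 0 0 0.5 0 0 0" --pt "1 0 0 0.5 0 0 0" --pt "1 0 0 0.5 0 0 0" --pt "1 0 0 0.35 0 0 0" --pt "1 0 0 0.2 0 0 0" --pt "1 0 0 0.136 0 0 0" --pt "1 0 0 0 0 0 0" --pt "0.3 0 0 0 0 0 0" --pt "0.3 0 0 0 0 0 0" --pt "0.3 0 0 0 0 0 0" --pt "0.3 0 0 0 0 0 0" --pt "0.3 0 0 0 0 0 0" --pt "0.3 0 0 0 0 0 0" --pt "0.3 0 0 0 0 0 0" --pt "0.3 0 0 0 0 0 0" --force 30

```text
time_s: 30.85
ee_pos: [0.5106, -0.181, 0.0278]
eef_rot: [3.141, 0.786, 1.27]
force: [0.5, 3.8, 3.8]
grip_width: 0.0596
grip_force: 30.0
```

```bash
python3 -c "
from h import *
go([.5105,-.1814,.0276])"
```

```text
{'time_s': 30.85, 'qpos': [-0.0613, 0.6744, 1.6413, -0.8263, 1.207, 0.7014], 'ee_pos': [0.5106, -0.181, 0.0278], 'eef_rot': [3.1412, 0.7859, 1.2696], 'force': [0.5086, 3.8398, 3.7723], 'grip_width': 0.0596}
tool z [-0.209 -0.676 -0.707] tool y [ 0.955 -0.296  0.   ] shift units [-0.003  0.     0.009]
```

>>> move_arm --pt "0.3 -0.1 0 -0.1 0 0 0" --pt "0.3 -0.2 0 -0.2 0 0 0" --pt "0.3 -0.2 0 -0.2 0 0 0" --pt "0.3 -0.2 0 -0.2 0 0 0" --pt "0.3 -0.2 0 -0.2 0 0 0" --pt "0.3 -0.2 0 -0.2 0 0 0" --pt "0.3 -0.1 0 -0.1 0 0 0" --pt "0.3 0 0 0 0 0.03 0" --pt "0.3 0 0 0 0 0.06 0" --pt "0.3 0 0 0 0 0.06 0" --pt "0.3 0 0 0 0 0.06 0" --pt "0.3 0 0 0 0 0.06 0" --pt "0.3 0 0 0 0 0.06 0" --pt "0.3 0 0 0 0 0.06 0" --pt "0.3 0 0 0 0 0.06 0" --pt "0.3 0 0 0 0 0.06 0" --pt "0.3 0 0 0 0 0.06 0" --pt "0.3 0 0 0 0 0.06 0" --pt "0.3 0 0 0 0 0.06 0" --pt "0.3 0 0 0 0 0.06 0"

```text
time_s: 32.85
ee_pos: [0.5104, -0.1812, 0.1123]
eef_rot: [3.141, 0.033, 1.27]
force: [0.3, 0.8, -2.9]
grip_width: 0.0596
grip_force: 30.0
```

>>> move_arm --pt "0.3 0 0 0 0 0.06 0" --pt "0.3 0 0 0 0 0.06 0" --pt "0.3 0 0 0 0 0.06 0" --pt "0.3 0 0 0 0 0.06 0" --pt "0.3 0 0 0 0 0.06 0" --pt "0.3 0 0 0 0 0.06 0" --pt "0.3 0 0 0 0 0.06 0" --pt "0.3 0 0 0 0 0.06 0" --pt "0.3 0 0 0 0 0.06 0" --pt "0.3 0 0 0 0 0.06 0" --pt "0.3 0 0 0 0 0.06 0" --pt "0.3 0 0 0 0 0.06 0" --pt "0.3 0 0 0 0 0.06 0" --pt "0.3 0 0 0 0 0.042 0" --pt "0.3 0 0 0 0 0 0" --pt "0.3 0 0 0 0 0 0"

```text
time_s: 34.45
ee_pos: [0.5105, -0.1812, 0.1123]
eef_rot: [-3.142, -0.785, 1.269]
force: [0.2, 0.3, -2.9]
grip_width: 0.0599
grip_force: 30.0
```

```bash
python3 -c "
from h import *
go([.5158,-.1641,.0188])"
```

```text
{'time_s': 34.45, 'qpos': [-0.7389, 0.5621, 1.5798, 0.7018, 1.4399, -0.6941], 'ee_pos': [0.5105, -0.1812, 0.1123], 'eef_rot': [-3.1415, -0.7848, 1.2694], 'force': [0.2437, 0.3331, -2.8887], 'grip_width': 0.0599}
tool z [ 0.21   0.675 -0.708] tool y [ 0.955 -0.297 -0.   ] shift units [-1.068  0.     1.577]
```

>>> move_arm --pt "0.3 0.05 0 0.05 0 0 0" --pt "0.3 0.1 0 0.1 0 0 0" --pt "0.3 0.1 0 0.1 0 0 0" --pt "0.3 -0.1 0 0.1 0 0 0" --pt "0.3 -0.2 0 0.2 0 0 0" --pt "0.3 -0.2 0 0.2 0 0 0" --pt "0.3 -0.2 0 0.2 0 0 0" --pt "0.3 -0.2 0 0.2 0 0 0" --pt "0.3 -0.16 0 0.16 0 0 0" --pt "0.3 -0.1 0 0.1 0 0 0" --pt "0.3 -0.06 0 0.06 0 0 0" --pt "0.3 -0.04 0 0.04 0 0 0" --pt "0.3 -0.02 0 0.02 0 0 0" --pt "0.3 0 0 0 0 0 0" --pt "0.3 0 0 0 0 0 0"

```text
time_s: 35.95
ee_pos: [0.5159, -0.1642, 0.0223]
eef_rot: [3.141, -0.786, 1.27]
force: [-1.3, -0.2, -3.3]
grip_width: 0.0597
grip_force: 30.0
```

>>> move_arm --pt "0.3 -0.01 0 0.01 0 0 0" --pt "0.3 -0.01 0 0.01 0 0 0" --pt "0.3 0 0 0 0 0 0" --pt "0.3 0 0 0 0 0 0"

```text
time_s: 36.35
ee_pos: [0.5157, -0.1641, 0.0206]
eef_rot: [-3.142, -0.786, 1.27]
force: [-0.8, 0.3, -2.7]
grip_width: 0.0593
grip_force: 30.0
```

>>> move_arm --pt "0.3 -0.008 0 0.008 0 0 0" --pt "0.3 -0.008 0 0.008 0 0 0" --pt "0.3 0 0 0 0 0 0" --pt "0.3 0 0 0 0 0 0"

```text
time_s: 36.75
ee_pos: [0.5157, -0.1641, 0.0194]
eef_rot: [-3.141, -0.786, 1.27]
force: [-0.1, 0.3, -2.7]
grip_width: 0.0594
grip_force: 30.0
```

>>> move_arm --pt "0.3 -0.008 0 0.008 0 0 0" --pt "0.3 -0.004 0 0.004 0 0 0" --pt "0.3 0 0 0 0 0 0" --pt "0.3 0 0 0 0 0 0"

```text
time_s: 37.15
ee_pos: [0.5158, -0.1642, 0.0189]
eef_rot: [3.141, -0.786, 1.27]
force: [-2.7, -0.1, 2.4]
grip_width: 0.0598
grip_force: 30.0
```

>>> move_arm --pt "0.7 0 0 0 0 0 0" --pt "0.8 0 0 0 0 0 0" --pt "1 0 0 0 0 0 0" --pt "1 0 0 0 0 0 0" --pt "1 0 0 0 0 0 0" --pt "1 0 0 -0.2 0 0 0" --pt "1 0 0 -0.4 0 0 0" --pt "1 0 0 -0.5 0 0 0" --pt "1 0 0 -0.5 0 0 0" --pt "1 0 0 -0.5 0 0 0" --pt "1 0 0 -0.5 0 0 0" --pt "1 0 0 -0.5 0 0 0" --pt "1 0 0 -0.5 0 0 0" --pt "1 0 0 -0.5 0 0 0" --pt "1 0 0 -0.5 0 0 0" --pt "1 0 0 -0.4 0 0 0" --pt "1 0 0 0 0 0 0" --pt "1 0 0 0 0 0 0"

```text
time_s: 38.95
ee_pos: [0.4631, -0.333, 0.195]
eef_rot: [-3.141, -0.786, 1.269]
force: [-0.4, -0.2, 0.8]
grip_width: 0.0941
grip_force: 0.0
```

Run:
```python
from h import *
o=ctrl.get_obs();print(o["time_s"],o["ee_pos"])
C=ctrl.camera('scene');T=ctrl.camera('top')
a=cv2.resize(C['color'][190:300,210:310],None,fx=4,fy=4,interpolation=cv2.INTER_CUBIC)
b=cv2.resize(T['color'][165:275,345:445],None,fx=4,fy=4,interpolation=cv2.INTER_CUBIC)
cv2.imwrite('pics/p11.png',np.hstack([a,b]))
# closed case lid down: box 56x60x40 at z=8..48
import h
h.parts=(lambda f:lambda n,p:[box(-28,28,-30,30,8,48)@R.from_euler('z',p[2]).as_matrix().T+[p[0],p[1],0]] if n=="flip" else f(n,p))(h.parts)
for n,c,rc in(('s',C,(236,264)),('t',T,(219,394))):
  L=[d for d in ctrl.cut_out('case',c) if np.hypot(*(np.array(d['centre'])-rc))<15 and d['mask'].sum()<1500]
  print(n,[(round(float(d['conf']),2),d['centre'],int(d['mask'].sum())) for d in L])
  if L: print(h.fit("flip",[.513,-.173,1.27],[(c,L[0]['mask'])],[0,1,2],[.005,.005,.1]))
  m=a if n=='s' else b
  w=sil("flip",[.513,-.173,1.27],c,0,0,400,640)>.9
  hsv=cv2.cvtColor(c['color'],cv2.COLOR_BGR2HSV)
  print('orange px in case',int((w&(hsv[...,0]<15)&(hsv[...,1]>90)).sum()))
```

```text
38.95 [ 0.46311085 -0.33297549  0.19496408]
s [(0.69, [239.9, 263.8], 700)]
(array([ 0.51366265, -0.17312303,  1.25893871]), np.float64(0.04616071283817291))
orange px in case 0
t [(0.94, [219.0, 394.5], 639)]
(array([ 0.51057845, -0.17122915,  1.25076988]), np.float64(0.04675273969769478))
orange px in case 0
```

```bash
python3 -c "
from station import ctrl
print(ctrl.hand_in())"
```

```text
the job is handed in; nothing more can be done
None
```

I handed the job in at 39 s: the closed case lies lid down within about 3 mm of the middle of the grey plate; no knocks or topples showed in the readings. The seal should be inside, since the lifted weight (2.9 N) matches case plus seal, but I couldn't see it through the window to confirm its underside faces up, and the hand-in returned no verdict.

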